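# Shim a trolley wheel and press its axle cap home

### The arm

A 6-joint arm with a two-finger parallel gripper is mounted at the origin on the work surface. World frame = base frame: x ahead of the robot, y to its left, z up, the work surface at z = 0. Lengths are in m, angles in rad, forces in N, time in s.
With the tool pointing down it reaches from about 0.375 to 0.9 m from the base axis. Payload 3.1 kg.
Tool frame: the origin (TCP) lies midway between the tips of the shut fingers; the grasp point (between the pads) lies 19 mm behind it (grip_depth is the distance from the TCP to the grasp point, in m); y points along the fingers, z is the direction in which the jaws open and shut, and the axes are right-handed (so a half turn about y gives the same grasp; the last joint's range is limited). The gripper opens to 85 mm and grips with 20 to 120 N. Pads are 22 mm wide; open, the fingers measure 114 mm over their backs; the gripper's body (76 mm by 85 mm) begins 54 mm behind the grasp point. The pads swing forward as they close: fully open they stand 13 mm farther back than shut.
Start: joints at [1.101, 0.527, 1.433, -0, 1.181, -0.178], TCP at [0.179, 0.599, 0.231] pointing down, gripper open.
Joint ranges: [-3.08, 3.08], [-0.75, 2.2], [0.22, 2.44], [-1.43, 4.57], [0, 2.65], [-2.85, 2.85]. Speed limits (rad/s): [2.79, 2.79, 3.14, 3.14, 3.14, 3.14].

### API

Orientations are given as a unit quaternion [x, y, z, w].
In Python, from station import sense, snapshot, camera_model, sign_off, grip_depth gives the robot as it stands.
- The arm moves only by the tool play_rows, never from a script. Its argument "deltas" is a list of rows, each a list of 6 numbers: the shift along the tool's x, y, z in m, then the turn, a rotation vector about the tool's x, y, z in rad. A call has 1 to 12 rows; each row is the pose to reach, as a shift and turn from the pose commanded when the call began, along the tool's axes at that moment; what a row does not reach only later rows make up. A row lasts 1/10 s, in which the tool goes at most 50 mm and 8.59 degrees, less where a joint would pass 70% of its speed; a pose out of reach is approached as far as the arm can. A call with a gripper value outside its range is refused whole. "gripper" is the finger opening in m, from 0 to 0.0854, set as the call begins (left out, the last holds). The fingers move at their own pace and stop on an object; "force" is the grip in N (left out, the last holds). Time passes only in rows, so rows that repeat a pose let the fingers close. It gives the time, the measured TCP pose, the force and the opening at its end, in the units of the state.
- sense(): the state, without advancing time (a new reading comes with each control period).
- snapshot(name): name is "scene" or "side" or "wrist"; returns the picture (420x560x3 uint8, red, green, blue); there is no depth.
- camera_model(name): a dict with "fx", "fy", "cx", "cy" (pixels), "camera_from_world" (4x4, takes a point from world to camera coordinates). Camera axes: x right, y up, looking along -z (the intrinsics and any distortion apply to the point x, -y, -z); pixel columns grow to the right and rows downward; lengths in m; the calibration is good to about 2 mm. A picture is of the moment at which its call begins: read the wrist's pose just before it. camera_model takes no time and is no camera call; for the wrist camera it gives the pose at the moment of the call.
- sign_off(): hands the job in, once; it reports no verdict.
The state is a dict: "t": time; "q": joint angles; "qd": joint speeds; "tau": joint torques, N m; "tcp_pos": TCP position; "tool_rot": TCP orientation; "force": force on the tool from outside, world axes, zero at the start; "ft_torque": the same for the moment, N m; "finger_gap": opening from 0.0 (shut) to 1.0 (fully open).
Only numpy, scipy, OpenCV 4.12 (cv2) and the standard library are available. Lean on these libraries where they do the work, as an engineer would, in place of code of your own. Each camera call takes 0.05 s, during which the arm holds its last target.

### The job

Take up the slack in the trolley wheel: slide the blue slotted shim along the steel plate until its plain tail hangs well out over the plate's front edge, then grip the tail there, lift the shim clear, and push it in sideways under the raised red axle cap so that it lies flat on the hub with the axle fully in its slot. Let go of the shim, then press the cap straight down until its toothed flange sits tight on the shim. Leave the yellow shim and everything else on the bench undisturbed.

Things in the scene. Friction and masses are not known exactly. Their poses are not given: they have to be found in the camera images.
- shim: blue slotted shim, a loose metal strip 120 x 50 x 3 mm, about 60 g, lying flat on the plate; pressed from above (5 to 15 N) by shut fingertips it slides along with them. Origin: centre of its underside; x along its length to the forked end, z up. An 18 mm wide slot runs on its centre line from x = +60 (open) to +11 mm; the rest, to x = -60 mm, is the plain tail. Balances at x = -5 mm
- shim_tail (a point): middle of the blue shim's tail end (shim x = -60 mm, half its thickness up)
- shim_slot (a point): the point in the blue shim's slot where the axle's centre belongs (shim x = +20 mm, half its thickness up)
- spare_shim: a yellow shim, the same shape and size, on the same plate beside the blue one; not to be used. Origin and axes as for the blue shim
- plate: the smooth steel plate, 220 x 220 mm, 40 mm high, fixed to the bench. Origin at the centre of its underside; its top is 40 mm above the bench; its front edge (the one nearer the robot) is at its x = -110 mm. The tails of both shims point roughly to that edge. It and the wheel may be on either side of the bench
- plate_edge (a point): middle of the plate's front top edge
- wheel: a trolley wheel lying flat on a wooden board (160 x 160 x 12 mm), fixed to the bench. Origin at the centre of the board's underside, z up. Black tyre of 150 mm diameter, its upper side 47 mm above the bench; a flat-topped aluminium hub of 80 mm diameter rises from it to 72 mm. An upright steel axle stub, 12 mm in diameter, stands in the middle and reaches 24 mm above the hub
- hub (a point): centre of the hub's flat top, on the axle's centre line, 72 mm above the bench
- cap (a joint): how far the axle cap has been pressed down, in m. At 0 the underside of its flange is 18 mm above the hub; starts between 0 and 0.003; 0.015 when tight on a 3 mm shim lying on the hub; end of travel 0.019. It moves only straight down the axle, resists with about 9 N and stays where it is left
- cap_top (a point): centre of the flat top of the axle cap: a round red cap, 28 mm in diameter, with a brass toothed flange 40 mm in diameter and 3 mm thick at its foot; 26 mm high in all, already started on the axle's end. This point moves with the cap
- spare_cap: a loose spare black cap with brass flange, 40 mm in diameter, 26 mm high, standing on the bench; origin at the centre of its underside
- screwdriver: a screwdriver lying on the bench
- hammer: a hammer lying on the bench
- wrench: a wrench lying on the bench
- grease: a grease can 70 mm in diameter, 70 mm high
- spray: an upright white and grey spray can with a yellow cap, 56 mm in diameter, 156 mm high
- tape_roll: a grey roll 80 mm in diameter, 30 mm high
Mind the look-alikes: they are no part of the job. Of the things that look like the shim, the smallest one is meant.

How it is judged:
By the outcome, as a careful person would: the job done as asked, in the order asked, and still so for the second after the job is handed in, with the robot touching nothing.
It also fails if it takes over 56 s, if anything falls off the work surface, if the arm or the gripper's body presses on something with over 40 N, if the wrist force passes 120 N, or if a joint passes its speed limit or range.

## Working session

There is one attempt and no reset: what is moved stays moved. The work goes in short steps, Python scripts to look and compute and a tool call to move; the robot and the scene stay as the last step left them, time stands still between calls to the robot, and variables do not carry over. Pictures are saved under pics/ and viewed, and the job is handed in when it is done.

Besides the shell and the picture viewer there is one more tool, called as name(argument=value, ...) on one line, values as JSON. play_rows: Moves the arm, as the interface text tells. Its arguments: {"type":"object","properties":{"deltas":{"type":"array"},"gripper":{"type":"number"},"force":{"type":"number"}},"required":["deltas"]}

```bash
ls; mkdir -p pics; python3 - <<'E'
from station import *
import cv2,numpy as np
print(sense()); print(grip_depth)
for n in ["scene","side","wrist"]:
    m=camera_model(n); print(n,m)
    cv2.imwrite(f"pics/{n}0.png",cv2.cvtColor(snapshot(n),cv2.COLOR_RGB2BGR))
E
```

```text
pics
{'t': 0.0, 'q': array([ 1.10152363e+00,  5.28468734e-01,  1.43389048e+00,  8.79499009e-06,
        1.18139878e+00, -1.78512159e-01]), 'qd': array([ 1.94669759e-04, -6.10522513e-04,  2.04833073e-03, -5.95181359e-06,
        9.10854268e-04, -3.16534520e-04]), 'tau': array([ 7.66469766e-04, -4.42358816e+01, -1.78026563e+01, -1.56487649e-04,
        8.10240948e-03, -1.23237271e-06]), 'tcp_pos': array([0.17882643, 0.59813065, 0.2303358 ]), 'tool_rot': array([ 0.70037169, -0.10268512,  0.10219238, -0.69892201]), 'force': array([-0.39384197,  0.45847742,  0.44514929]), 'ft_torque': array([0.00426045, 0.00155392, 0.01803515]), 'finger_gap': 0.998737424709098}
0.0187
scene {'fx': 395.4136603732278, 'fy': 395.4136603732278, 'cx': 281.3264946248661, 'cy': 201.8743122943762, 'camera_from_world': array([[-0.68976315,  0.72399916, -0.00721207,  0.38421574],
       [-0.58110942, -0.54763346,  0.60200451,  0.24061258],
       [ 0.43190119,  0.41943153,  0.79846012, -1.43654494],
       [ 0.        ,  0.        ,  0.        ,  1.        ]])}
side {'fx': 400.32248114394093, 'fy': 400.32248114394093, 'cx': 280.6613793233892, 'cy': 206.49210690289888, 'camera_from_world': array([[ 0.77191746, -0.63572015,  0.00182296, -0.40806839],
       [ 0.42625508,  0.51969958,  0.74041809, -0.2876502 ],
       [-0.47164609, -0.5707646 ,  0.67214413, -0.80278466],
       [ 0.        ,  0.        ,  0.        ,  1.        ]])}
wrist {'fx': 322.5493229279373, 'fy': 322.5493229279373, 'cx': 278.49005913810754, 'cy': 208.71597315094502, 'camera_from_world': array([[ 0.28600614,  0.95822575, -0.00197542, -0.6238777 ],
       [-0.91271093,  0.27179214, -0.30510292,  0.04120168],
       [-0.29182057,  0.0890643 ,  0.95231734, -0.38003355],
       [ 0.        ,  0.        ,  0.        ,  1.        ]])}
```

View pics/scene0.png

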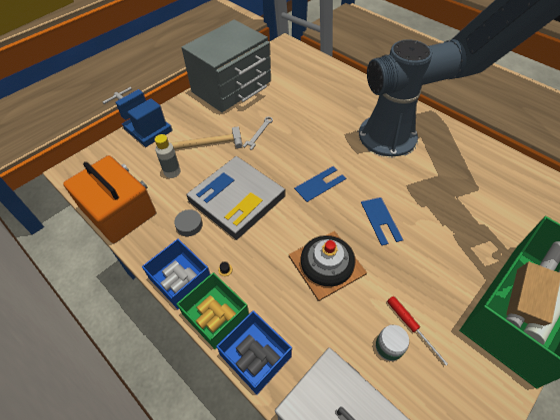

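View pics/side0.png

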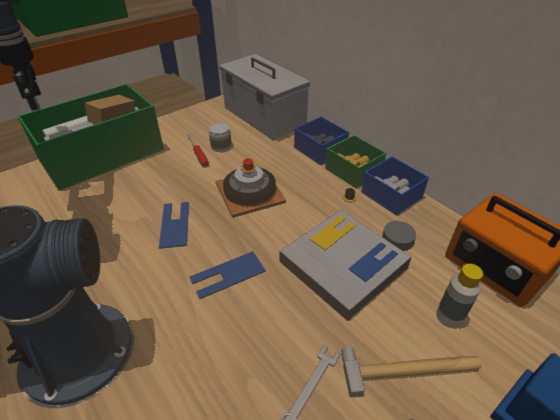

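View pics/wrist0.png

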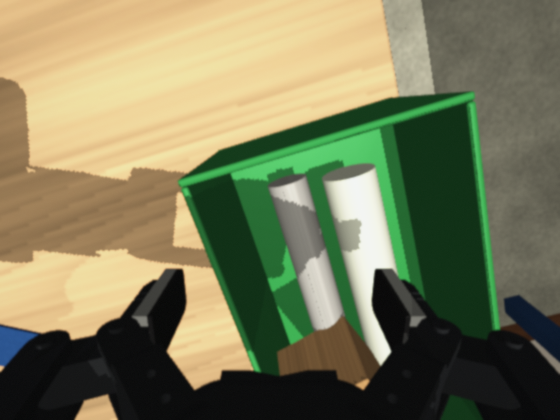

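The blue-shim candidates in the scene view are the small one on the plate (214,187), two larger ones on the bench (320,183) and (382,220), and the yellow one on the plate (243,208). By the description I want the small blue one on the plate. Next I'll measure it and check a close crop.

```bash
cat > h.py <<'E'
import numpy as np,cv2
from station import *
def ray(m,u,v):
    T=m["camera_from_world"];R=T[:3,:3];c=-R.T@T[:3,3]
    d=R.T@np.array([(u-m["cx"])/m["fx"],-(v-m["cy"])/m["fy"],-1.0]);return c,d
def onz(m,u,v,z):
    c,d=ray(m,u,v);return (c+d*(z-c[2])/d[2])
def proj(m,p):
    q=m["camera_from_world"]@np.append(p,1);return np.array([m["cx"]+m["fx"]*q[0]/-q[2],m["cy"]+m["fy"]*q[1]/q[2]])
def mask(bgr,col):
    h=cv2.cvtColor(bgr,cv2.COLOR_BGR2HSV);H,S,V=cv2.split(h)
    r={"blue":(H>100)&(H<122)&(S>110)&(V>50),"yellow":(H>18)&(H<32)&(S>160)&(V>100),"red":((H<6)|(H>174))&(S>150)&(V>80)}[col]
    return r.astype(np.uint8)*255
def warp(img,m,z,x0,x1,y0,y1,s):
    # rectified top view on plane z; rows: x from x1 down to x0; cols: y from y1 (left) down to y0
    W=int((y1-y0)*s);H=int((x1-x0)*s)
    src=np.float32([[0,0],[W,0],[W,H],[0,H]]);wp=[(x1,y1),(x1,y0),(x0,y0),(x0,y1)]
    dst=np.float32([proj(m,[a,b,z]) for a,b in wp])
    return cv2.warpPerspective(img,cv2.getPerspectiveTransform(dst,src),(W,H),flags=cv2.INTER_CUBIC)
E
python3 - <<'E'
from h import *
for n in ["scene","side"]:
    im=cv2.imread(f"pics/{n}0.png");m=camera_model(n)
    for col,z in (("blue",.043),("yellow",.043),("red",.097)):
        k=mask(im,col)
        for c in cv2.findContours(k,cv2.RETR_EXTERNAL,cv2.CHAIN_APPROX_NONE)[0]:
            if cv2.contourArea(c)<60: continue
            P=np.array([onz(m,u,v,z)[:2] for u,v in c[:,0]],np.float32)*1000
            r=cv2.minAreaRect(P);print(n,col,c[:,0].mean(0).round(),np.round(r[0]),np.round(r[1]),round(r[2],1))
    x,y,w,h={"scene":(180,150,115,90),"side":(270,205,150,115)}[n]
    cv2.imwrite(f"pics/{n}crop.png",cv2.resize(im[y:y+h,x:x+w],None,fx=5,fy=5,interpolation=cv2.INTER_CUBIC))
E
```

```text
scene blue [254. 351.] [867. 207.] [147. 129.] 89.9
scene blue [176. 273.] [867. -91.] [129. 168.] 0.0
scene blue [382. 223.] [353. 210.] [156.  66.] 58.0
scene blue [ 17. 207.] [1072. -633.] [ 42. 280.] 1.3
scene blue [213. 188.] [ 605. -242.] [118.  48.] 2.9
scene blue [322. 182.] [367. -12.] [ 65. 157.] 79.2
scene blue [142. 117.] [ 570. -694.] [283. 162.] 89.9
scene blue [298.  30.] [-247. -662.] [134.  55.] 41.6
scene blue [299.   8.] [-394. -789.] [181.  69.] 41.5
scene blue [260.  13.] [-257. -877.] [419. 187.] 73.7
scene blue [100.  43.] [  363. -1234.] [1041.  116.] 0.1
scene yellow [213. 316.] [880.  73.] [69. 79.] 89.7
scene yellow [242. 210.] [ 601. -117.] [118.  48.] 6.1
scene yellow [161. 139.] [ 594. -546.] [45. 40.] 70.4
scene red [403. 314.] [576. 416.] [91. 23.] 76.3
scene red [330. 245.] [549. 172.] [28. 25.] 81.5
side blue [513. 397.] [ 568. -604.] [117.  28.] 0.7
side blue [549. 386.] [ 630. -616.] [123.  53.] 23.3
side blue [374. 260.] [ 604. -243.] [117.  47.] 3.2
side blue [398. 175.] [904. -75.] [150. 127.] 89.9
side blue [325. 132.] [904. 243.] [127. 136.] 0.1
side yellow [472. 271.] [ 753. -404.] [40. 44.] 50.6
side yellow [334. 231.] [ 599. -118.] [118.  49.] 5.4
side yellow [357. 159.] [878.  56.] [56. 61.] 2.6
side red [200. 154.] [484. 308.] [91. 18.] 74.4
```

View pics/scenecrop.png

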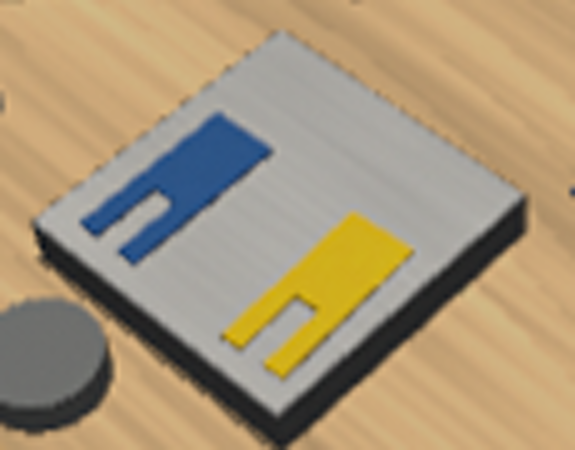

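View pics/sidecrop.png

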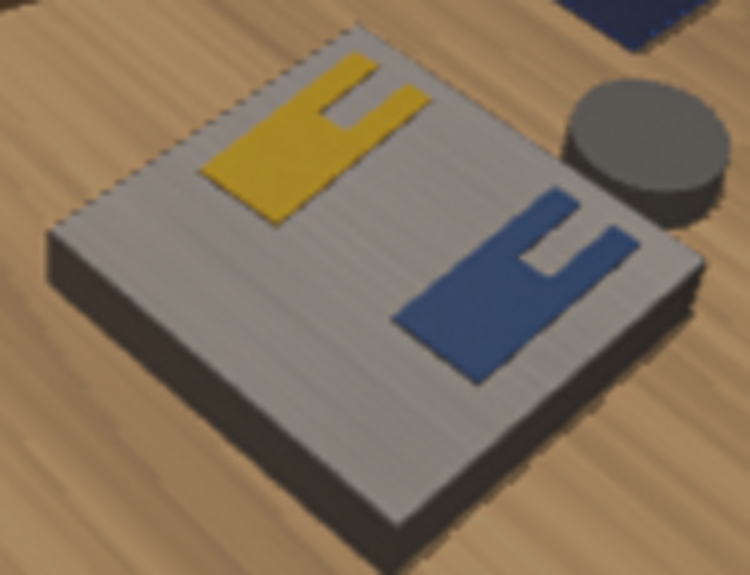

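```bash
python3 - <<'E'
from h import *
ms=camera_model("scene");md=camera_model("side")
for (m,off,pts) in ((ms,(180,150),[(282,32),(36,224),(280,415),(526,198)]),(md,(270,205),[(400,525),(704,263),(357,25),(48,232)])):
    print([np.round(onz(m,off[0]+(x+.5)/5-.5,off[1]+(y+.5)/5-.5,.04)[:2]*1000).tolist() for x,y in pts])
for n,m in (("scene",ms),("side",md)):
    im=cv2.imread(f"pics/{n}0.png");k=mask(im,"blue")
    for c in cv2.findContours(k,cv2.RETR_EXTERNAL,cv2.CHAIN_APPROX_NONE)[0]:
        P=np.array([onz(m,u,v,.043)[:2] for u,v in c[:,0]],np.float32)*1000
        if abs(P.mean(0)-[605,-243]).max()<25:
            print(n,cv2.boxPoints(cv2.minAreaRect(P)).round().tolist())
    x,y,w,h={"scene":(280,220,100,85),"side":(205,145,90,75)}[n]
    cv2.imwrite(f"pics/{n}wh.png",cv2.resize(im[y:y+h,x:x+w],None,fx=7,fy=7,interpolation=cv2.INTER_CUBIC))
E
```

```text
[[468.0, -294.0], [684.0, -285.0], [674.0, -70.0], [460.0, -77.0]]
[[468.0, -297.0], [681.0, -290.0], [674.0, -72.0], [457.0, -81.0]]
scene [[545.0, -220.0], [548.0, -269.0], [665.0, -263.0], [663.0, -214.0]]
side [[544.0, -223.0], [547.0, -270.0], [663.0, -263.0], [661.0, -217.0]]
```

View pics/scenewh.png

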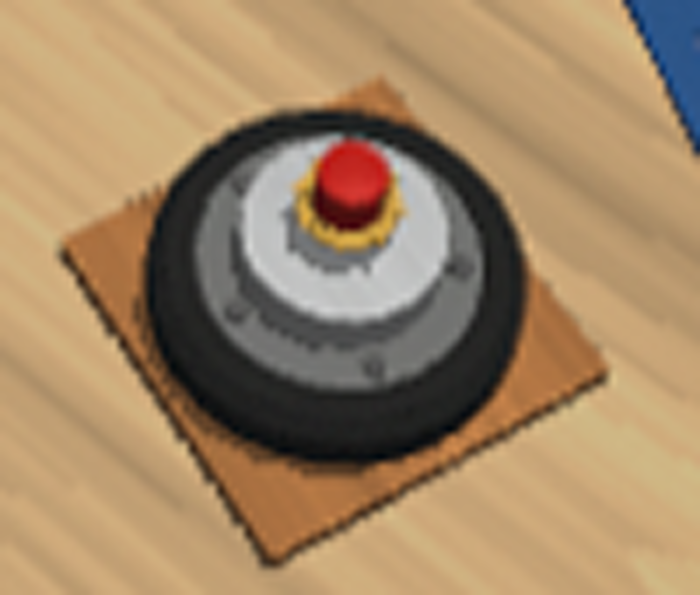

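View pics/sidewh.png

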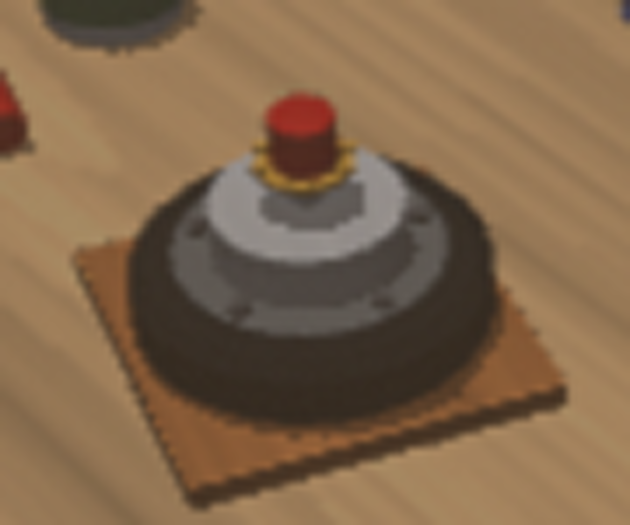

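```bash
cat >> h.py <<'E'
from scipy.spatial.transform import Rotation as R_
def tri(m1,p1,m2,p2):
    c1,d1=ray(m1,*p1);c2,d2=ray(m2,*p2)
    s=np.linalg.lstsq(np.c_[d1,-d2],c2-c1,rcond=None)[0];a=c1+d1*s[0];b=c2+d2*s[1]
    return (a+b)/2,np.linalg.norm(a-b)
def delta(pos,zyaw=None,R=None):
    """tool delta from measured pose to TCP pos, tool pointing down, tool z axis at world yaw zyaw"""
    s=sense();R0=R_.from_quat(s["tool_rot"])
    if R is None:
        z=np.array([np.cos(zyaw),np.sin(zyaw),0]);y=np.array([0,0,-1.]);R=R_.from_matrix(np.c_[np.cross(y,z),y,z])
    sh=R0.inv().apply(np.array(pos)-s["tcp_pos"]);rv=(R0.inv()*R).as_rotvec()
    return np.round(np.r_[sh,rv],4)
E
python3 - <<'E'
from h import *
s=sense();print(R_.from_quat(s["tool_rot"]).as_matrix().round(3),s["tcp_pos"],s["t"])
ms=camera_model("scene");md=camera_model("side")
c=lambda x,y,o,k=7:(o[0]+(x+.5)/k-.5,o[1]+(y+.5)/k-.5)
a=c(353,168,(280,220));b=c(301,116,(205,145));print(tri(ms,a,md,b))
for z in(.111,.113):print(onz(ms,*a,z),onz(md,*b,z))
print(onz(ms,*c(346,229,(280,220)),.072),onz(md,*c(308,203,(205,145)),.072))
cs=[(382,77),(62,245),(272,565),(607,376)];P=[onz(ms,*c(x,y,(280,220)),.012)[:2]*1000 for x,y in cs];print(np.round(P),np.mean(P,0))
cs=[(75,257),(195,495),(567,390)];P=[onz(md,*c(x,y,(205,145)),.012)[:2]*1000 for x,y in cs];print(np.round(P),(P[0]+P[2])/2)
print(delta([.601,-.243,.1],np.pi/2),delta([.601,-.243,.1],-np.pi/2+.047))
E
```

```text
[[ 0.958 -0.001  0.287]
 [-0.287 -0.002  0.958]
 [-0.    -1.    -0.002]] [0.17892007 0.59827278 0.23053222] 0.15
(array([0.55487012, 0.1742258 , 0.11329086]), np.float64(0.000793098618823665))
[0.55333012 0.17373724 0.111     ] [0.55688173 0.17653932 0.111     ]
[0.55438601 0.17436902 0.113     ] [0.55533138 0.17422062 0.113     ]
[0.5556846  0.17677686 0.072     ] [0.5546626  0.17231287 0.072     ]
[[458. 123.]
 [611.  79.]
 [657. 231.]
 [506. 276.]] [557.91662708 177.26567887]
[[500. 270.]
 [457. 116.]
 [606.  73.]] [553.19270087 171.16576463]
[ 6.456e-01  1.315e-01 -6.847e-01  1.600e-03 -2.908e-01 -6.000e-04] [ 6.4560e-01  1.3150e-01 -6.8470e-01  8.0000e-04  2.8038e+00  2.3000e-03]
```

```bash
python3 - <<'E'
from h import *
print(delta([.6025,-.2425,.15],np.deg2rad(92.7)))
E
```

```text
[ 6.469e-01  8.150e-02 -6.839e-01  1.600e-03 -3.380e-01 -6.000e-04]
```

play_rows(deltas=[[0.647, 0.0815, -0.684, 0, -0.338, 0], [0.647, 0.0815, -0.684, 0, -0.338, 0], [0.647, 0.0815, -0.684, 0, -0.338, 0], [0.647, 0.0815, -0.684, 0, -0.338, 0], [0.647, 0.0815, -0.684, 0, -0.338, 0], [0.647, 0.0815, -0.684, 0, -0.338, 0], [0.647, 0.0815, -0.684, 0, -0.338, 0], [0.647, 0.0815, -0.684, 0, -0.338, 0], [0.647, 0.0815, -0.684, 0, -0.338, 0], [0.647, 0.0815, -0.684, 0, -0.338, 0], [0.647, 0.0815, -0.684, 0, -0.338, 0], [0.647, 0.0815, -0.684, 0, -0.338, 0]], gripper=0, force=40)

```text
t: 1.35
tcp_pos: [0.4481, 0.0642, 0.1795]
tool_rot: [-0.707, -0.017, 0.017, 0.707]
force: [0.7, -0.1, 0.1]
finger_gap: -0.003
```

```bash
python3 - <<'E'
from h import *
print(sense()["t"],sense()["tcp_pos"],delta([.6025,-.2425,.15],np.deg2rad(92.7)))
E
```

```text
1.35 [0.44810404 0.06423775 0.17953838] [ 1.399e-01  2.950e-02 -3.136e-01 -2.000e-04 -3.000e-04  1.000e-04]
```

play_rows(deltas=[[0.14, 0.0295, -0.3136, 0, 0, 0], [0.14, 0.0295, -0.3136, 0, 0, 0], [0.14, 0.0295, -0.3136, 0, 0, 0], [0.14, 0.0295, -0.3136, 0, 0, 0], [0.14, 0.0295, -0.3136, 0, 0, 0], [0.14, 0.0295, -0.3136, 0, 0, 0], [0.14, 0.0295, -0.3136, 0, 0, 0], [0.14, 0.0295, -0.3136, 0, 0, 0], [0.14, 0.0295, -0.3136, 0, 0, 0]])

```text
t: 2.25
tcp_pos: [0.6018, -0.2412, 0.1492]
tool_rot: [-0.707, -0.016, 0.016, 0.707]
force: [0.2, -0.3, -0.4]
finger_gap: 0.004
```

```bash
python3 - <<'E'
from h import *
print(sense()["t"],sense()["tcp_pos"],delta([.6025,-.2425,.15],np.deg2rad(92.7)))
m=camera_model("wrist");im=cv2.cvtColor(snapshot("wrist"),cv2.COLOR_RGB2BGR);cv2.imwrite("pics/w1.png",im)
print(proj(m,[.6025,-.2425,.043]))
for col in("blue","yellow"):
    for c in cv2.findContours(mask(im,col),cv2.RETR_EXTERNAL,cv2.CHAIN_APPROX_NONE)[0]:
        if cv2.contourArea(c)<500: continue
        P=np.array([onz(m,u,v,.043)[:2] for u,v in c[:,0]],np.float32)*1000
        print(col,cv2.boxPoints(cv2.minAreaRect(P)).round(1).tolist())
E
```

```text
2.25 [ 0.60176288 -0.24121758  0.14923942] [ 0.0007 -0.0008 -0.0013 -0.0012 -0.0018 -0.0013]
[277.18629604 206.49029693]
blue [[546.0999755859375, -220.60000610351562], [548.7000122070312, -269.3999938964844], [658.4000244140625, -263.5], [655.7999877929688, -214.6999969482422]]
yellow [[540.5999755859375, -97.80000305175781], [545.0999755859375, -147.0], [663.2999877929688, -136.10000610351562], [658.7000122070312, -86.9000015258789]]
```

View pics/w1.png

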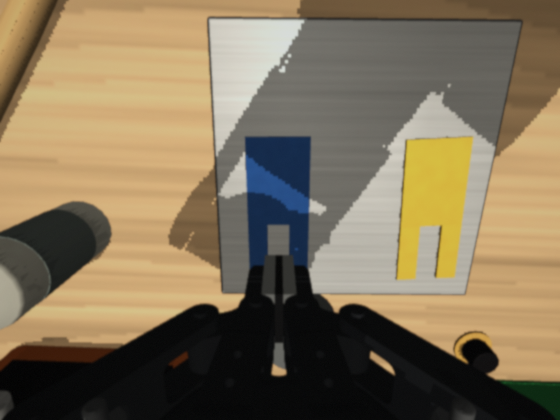

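```bash
python3 - <<'E'
from h import *
m=camera_model("wrist")
for u,v in((209,17.5),(280,18),(521,20)):print(onz(m,u,v,.04))
print(delta([.6035,-.2425,.052],np.deg2rad(92.8)))
E
```

```text
[ 0.46861676 -0.29437222  0.04      ]
[ 0.46658136 -0.24539187  0.04      ]
[ 0.45983329 -0.07854265  0.04      ]
[ 0.0023  0.0974 -0.0029 -0.0017 -0.0023 -0.0019]
```

play_rows(deltas=[[0.002, 0.045, -0.002, -0.001, -0.002, -0.001], [0.002, 0.08, -0.002, -0.001, -0.002, -0.001], [0.002, 0.097, -0.002, -0.001, -0.002, -0.001], [0.002, 0.097, -0.002, -0.001, -0.002, -0.001], [0.002, 0.1, -0.002, -0.001, -0.002, -0.001]])

```text
t: 2.8
tcp_pos: [0.6045, -0.2412, 0.051]
tool_rot: [0.707, 0.018, -0.017, -0.706]
force: [1.0, 0.7, 1.2]
finger_gap: 0.001
```

```bash
python3 - <<'E'
from h import *
for i in range(2):
    s=sense();print(s["t"],s["tcp_pos"],s["force"]);snapshot("wrist")
E
```

```text
2.8 [ 0.60450701 -0.24120584  0.0509907 ] [0.95991902 0.72694231 1.2275022 ]
2.85 [ 0.60478755 -0.2416288   0.05108762] [-0.05928745 -0.02263878 -0.29618102]
```

play_rows(deltas=[[-0.001, 0.004, 0, 0, 0, 0], [-0.001, 0.006, 0, 0, 0, 0], [-0.001, 0.007, 0, 0, 0, 0], [-0.001, 0.008, 0, 0, 0, 0]])

```text
t: 3.3
tcp_pos: [0.6034, -0.2425, 0.0431]
tool_rot: [0.707, 0.018, -0.017, -0.706]
force: [-2.3, 0.7, 9.9]
finger_gap: -0.001
```

play_rows(deltas=[[0, 0.0002, 0, 0, 0, 0], [0, 0.0002, 0, 0, 0, 0]])

```text
t: 3.5
tcp_pos: [0.6034, -0.2425, 0.0431]
tool_rot: [0.707, 0.018, -0.017, -0.706]
force: [-1.7, 0.5, 5.3]
finger_gap: -0.001
```

play_rows(deltas=[[0, 0.0004, 0, 0, 0, 0], [0, 0.0004, 0, 0, 0, 0], [-0.003, 0.0004, 0, 0, 0, 0], [-0.007, 0.0004, 0, 0, 0, 0], [-0.012, 0.0004, 0, 0, 0, 0]])

```text
t: 4.0
tcp_pos: [0.5937, -0.2442, 0.0431]
tool_rot: [0.708, 0.02, -0.015, -0.705]
force: [3.1, 0.1, 5.9]
finger_gap: -0.0
```

```bash
cat >> h.py <<'E'
def tailsee(name,n="wrist",z=.043):
    s=sense();m=camera_model(n);im=cv2.cvtColor(snapshot(n),cv2.COLOR_RGB2BGR);cv2.imwrite(f"pics/{name}.png",im)
    print(s["t"],s["tcp_pos"].round(4),s["force"].round(1))
    for c in cv2.findContours(mask(im,"blue"),cv2.RETR_EXTERNAL,cv2.CHAIN_APPROX_NONE)[0]:
        if cv2.contourArea(c)<300: continue
        P=np.array([onz(m,u,v,z)[:2] for u,v in c[:,0]],np.float32)*1000
        print(c[:,0].mean(0).round(),cv2.boxPoints(cv2.minAreaRect(P)).round(1).tolist())
E
python3 - <<'E'
from h import *
tailsee("w2")
E
```

```text
4.0 [ 0.5937 -0.2442  0.0431] [3.1 0.1 5.9]
[280. 230.] [[536.2000122070312, -221.89999389648438], [538.7000122070312, -271.1000061035156], [618.5999755859375, -267.1000061035156], [616.2000122070312, -217.89999389648438]]
```

View pics/w2.png

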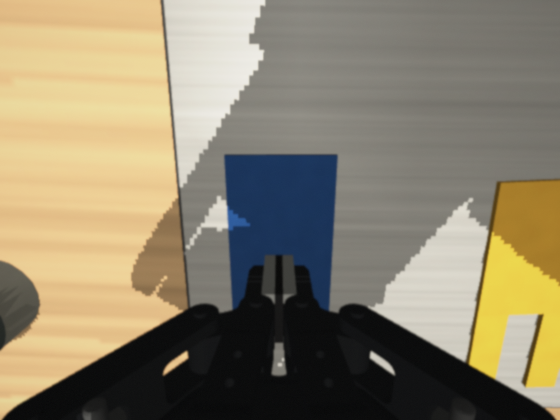

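play_rows(deltas=[[-0.004, 0.0003, 0, 0, 0, 0], [-0.011, 0.0003, 0, 0, 0, 0], [-0.02, 0.0003, 0, 0, 0, 0], [-0.03, 0.0003, 0, 0, 0, 0], [-0.04, 0.0003, 0, 0, 0, 0], [-0.05, 0.0003, 0, 0, 0, 0], [-0.06, 0.0003, 0, 0, 0, 0], [-0.07, 0.0003, 0, 0, 0, 0], [-0.08, 0.0003, 0, 0, 0, 0], [-0.088, 0.0003, 0, 0, 0, 0], [-0.094, 0.0003, 0, 0, 0, 0], [-0.097, 0.0003, 0, 0, 0, 0]])

```text
t: 5.25
tcp_pos: [0.4973, -0.2499, 0.0431]
tool_rot: [0.709, 0.02, -0.014, -0.705]
force: [4.7, -0.1, 8.1]
finger_gap: -0.003
```

```bash
python3 - <<'E'
from h import *
tailsee("w3")
E
```

```text
5.25 [ 0.4973 -0.2499  0.0431] [ 4.7 -0.1  8.1]
[280. 230.] [[440.20001220703125, -227.0], [442.70001220703125, -277.3999938964844], [522.2000122070312, -273.5], [519.7000122070312, -223.0]]
```

View pics/w3.png

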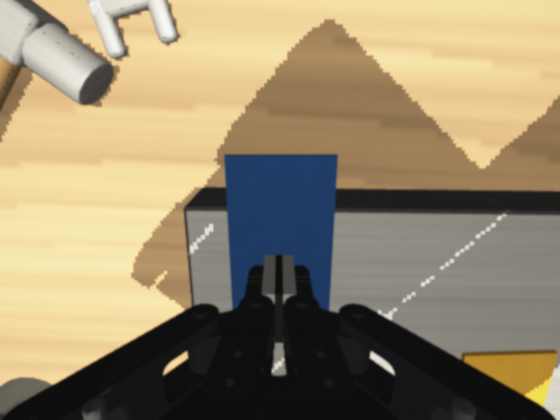

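play_rows(deltas=[[-0.004, 0, 0, 0, 0, 0], [-0.009, 0, 0, 0, 0, 0], [-0.013, 0, 0, 0, 0, 0], [-0.0155, 0, 0, 0, 0, 0], [-0.0155, 0, 0, 0, 0, 0]])

```text
t: 5.8
tcp_pos: [0.4819, -0.2509, 0.0431]
tool_rot: [0.709, 0.02, -0.014, -0.705]
force: [3.2, -0.2, 8.8]
finger_gap: 0.001
```

```bash
python3 - <<'E'
from h import *
tailsee("w4");m=camera_model("wrist")
im=cv2.imread("pics/w3.png")
print(onz(m,110,100,.025),onz(m,165,40,.01),onz(m,120,55,.01))
E
```

```text
5.8 [ 0.4819 -0.2509  0.0431] [ 3.2 -0.2  8.8]
[280. 230.] [[424.79998779296875, -227.3000030517578], [426.3999938964844, -277.79998779296875], [505.8999938964844, -275.29998779296875], [504.29998779296875, -224.6999969482422]]
[ 0.40652527 -0.33478199  0.025     ] [ 0.37746856 -0.31219299  0.01      ] [ 0.38525452 -0.33493764  0.01      ]
```

View pics/w4.png

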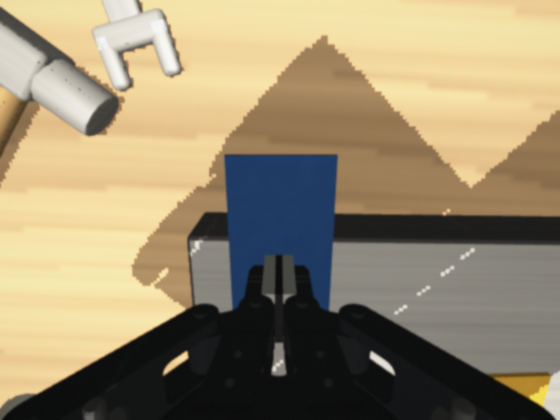

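play_rows(deltas=[[0, -0.005, 0, 0, 0, 0], [0, -0.05, 0, 0, 0, 0], [0, -0.067, 0, 0, 0, 0], [-0.042, -0.067, 0, 0, 0, 0], [-0.042, -0.067, 0, 0, 0, 0], [-0.042, -0.067, 0, 0, 0, 0]], gripper=0.085)

```text
t: 6.45
tcp_pos: [0.4355, -0.25, 0.1079]
tool_rot: [-0.707, -0.017, 0.017, 0.707]
force: [0.7, 0.4, 0.1]
finger_gap: 0.987
```

```bash
python3 - <<'E'
from h import *
tailsee("w5");print(sense()["finger_gap"],delta([.440,-.252,.02],np.deg2rad(92)))
E
```

```text
6.45 [ 0.4355 -0.25    0.1079] [0.7 0.4 0.1]
[275. 286.] [[424.79998779296875, -228.0], [427.20001220703125, -278.20001220703125], [545.7000122070312, -272.3999938964844], [543.2999877929688, -222.1999969482422]]
[541. 139.] [[320.79998779296875, -91.5], [333.29998779296875, -130.6999969482422], [427.1000061035156, -100.9000015258789], [414.6000061035156, -61.70000076293945]]
0.9946623893489822 [ 0.0032  0.0879 -0.0016  0.0006  0.0136  0.0005]
```

View pics/w5.png

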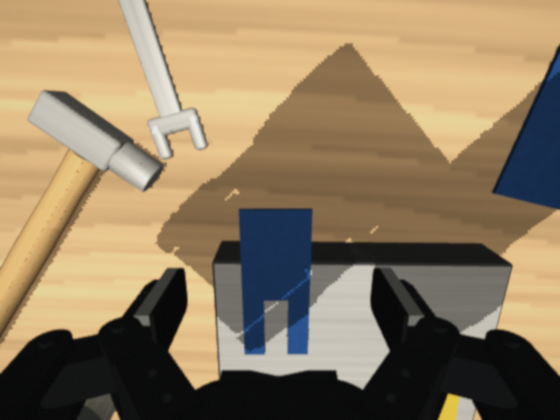

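play_rows(deltas=[[0.003, 0.04, -0.002, 0, 0, 0], [0.003, 0.075, -0.002, 0, 0, 0], [0.003, 0.088, -0.002, 0, 0, 0], [0.003, 0.088, -0.002, 0, 0, 0]])

```text
t: 6.9
tcp_pos: [0.4395, -0.2515, 0.0182]
tool_rot: [-0.706, -0.017, 0.018, 0.708]
force: [-0.9, 0.2, 0.2]
finger_gap: 0.996
```

```bash
python3 - <<'E'
from h import *
tailsee("w6");print(delta([.440,-.2524,.02],np.deg2rad(92.8)))
cv2.imwrite("pics/s6.png",cv2.cvtColor(snapshot("side"),cv2.COLOR_RGB2BGR)[190:360,240:440].repeat(4,0).repeat(4,1)[:600])
E
```

```text
6.9 [ 0.4395 -0.2515  0.0182] [-0.9  0.2  0.2]
[277. 317.] [[424.0, -228.10000610351562], [426.5, -278.20001220703125], [481.70001220703125, -275.5], [479.29998779296875, -225.3000030517578]]
[-0.0002 -0.0006 -0.0003 -0.0003  0.0008 -0.0003]
```

View pics/w6.png

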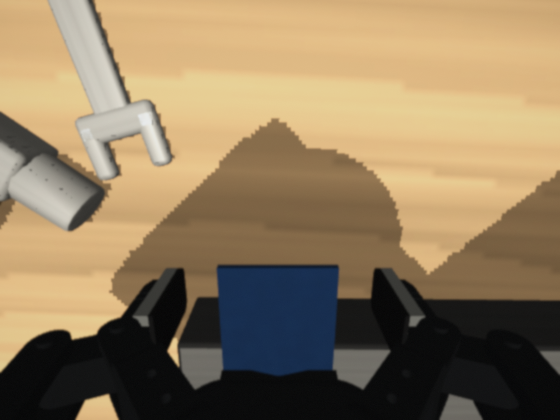

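View pics/s6.png

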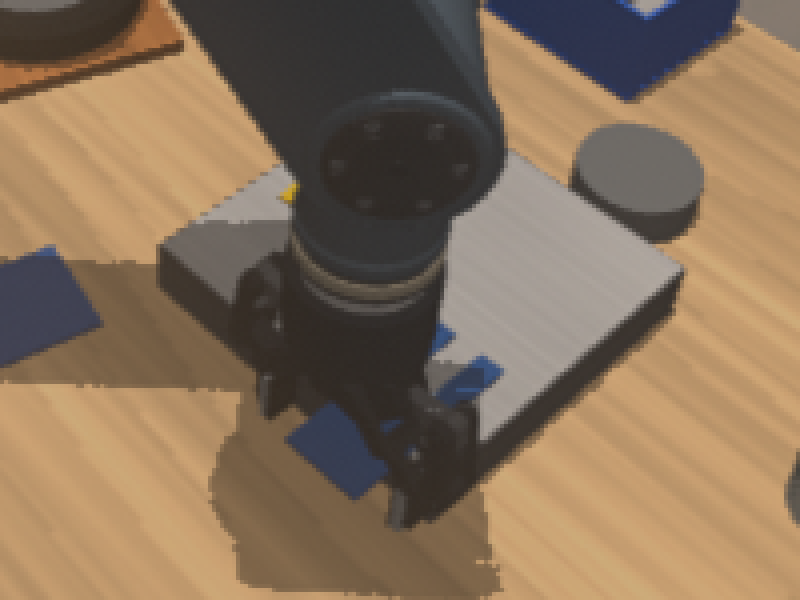

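play_rows(deltas=[[0, 0, 0, 0, 0, 0], [0, 0, 0, 0, 0, 0], [0, 0, 0, 0, 0, 0], [0, 0, 0, 0, 0, 0], [0, 0, 0, 0, 0, 0]], gripper=0.04, force=50)

```text
t: 7.5
tcp_pos: [0.4407, -0.2529, 0.021]
tool_rot: [0.708, 0.018, -0.016, -0.706]
force: [0.2, -0.1, 5.6]
finger_gap: 0.564
```

play_rows(deltas=[[0, 0, 0, 0, 0, 0], [0, -0.002, 0, 0, 0, 0], [0, -0.006, 0, 0, 0, 0], [0, -0.012, 0, 0, 0, 0], [0, -0.02, 0, 0, 0, 0]])

```text
t: 8.0
tcp_pos: [0.4397, -0.2521, 0.0403]
tool_rot: [0.707, 0.017, -0.017, -0.707]
force: [0.1, -0.1, -0.4]
finger_gap: 0.561
```

```bash
python3 - <<'E'
from h import *
tailsee("w7",z=.061)
cv2.imwrite("pics/s7.png",cv2.cvtColor(snapshot("side"),cv2.COLOR_RGB2BGR)[190:340,240:440].repeat(4,0).repeat(4,1))
E
```

```text
8.0 [ 0.4397 -0.2521  0.0403] [ 0.1 -0.1 -0.4]
[279. 314.] [[422.8999938964844, -228.3000030517578], [426.1000061035156, -278.5], [486.3999938964844, -274.70001220703125], [483.20001220703125, -224.5]]
```

View pics/w7.png

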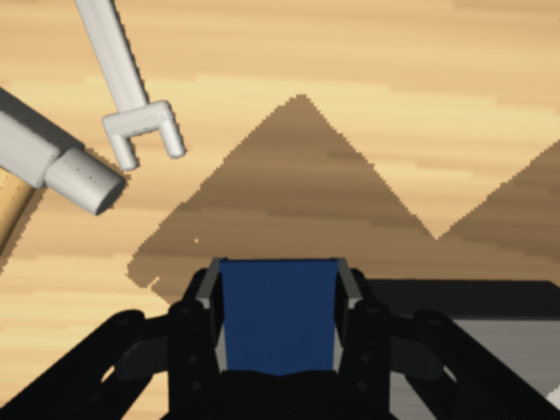

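View pics/s7.png

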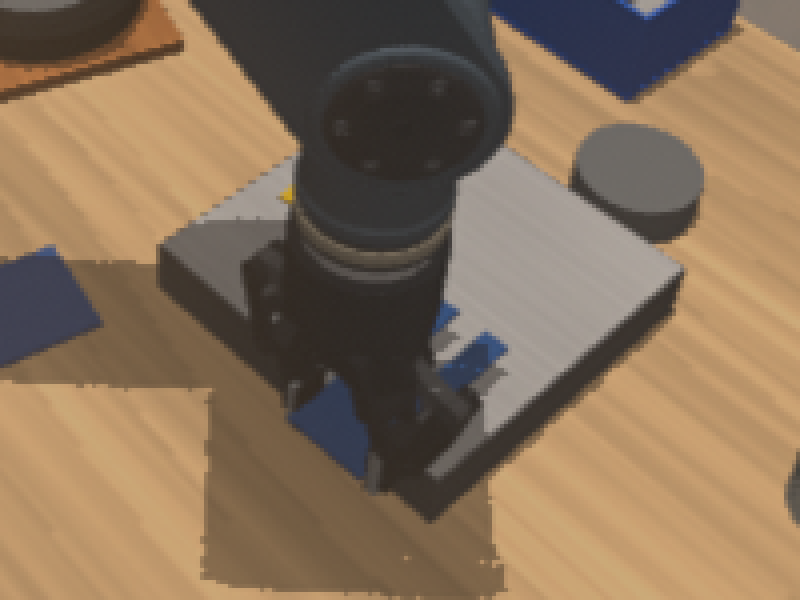

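```bash
python3 - <<'E'
from h import *
print(delta([.431,.136,.13],np.deg2rad(107)))
E
```

```text
[ 0.0098 -0.0897  0.3886  0.0026 -0.2475  0.002 ]
```

play_rows(deltas=[[0, -0.03, 0, 0, 0, 0], [0, -0.07, 0, 0, 0, 0], [0.003, -0.09, 0.03, 0, -0.05, 0], [0.01, -0.09, 0.07, 0.002, -0.12, 0.002], [0.01, -0.09, 0.115, 0.002, -0.2, 0.002], [0.01, -0.09, 0.16, 0.002, -0.247, 0.002], [0.01, -0.09, 0.205, 0.002, -0.247, 0.002], [0.01, -0.09, 0.25, 0.002, -0.247, 0.002], [0.01, -0.09, 0.295, 0.002, -0.247, 0.002], [0.01, -0.09, 0.34, 0.002, -0.247, 0.002], [0.01, -0.09, 0.375, 0.002, -0.247, 0.002], [0.01, -0.09, 0.3886, 0.002, -0.247, 0.002]])

```text
t: 9.3
tcp_pos: [0.4299, 0.1391, 0.1299]
tool_rot: [-0.699, -0.105, 0.106, 0.7]
force: [-0.1, 0.2, -0.8]
finger_gap: 0.565
```

play_rows(deltas=[[0, 0, 0, 0, 0, 0], [0, 0, 0, 0, 0, 0]])

```text
t: 9.5
tcp_pos: [0.4308, 0.1362, 0.1298]
tool_rot: [-0.699, -0.104, 0.105, 0.7]
force: [0.5, -0.6, -1.0]
finger_gap: 0.563
```

```bash
python3 - <<'E'
from h import *
print(delta([.431,.136,.0585],np.deg2rad(107)))
tailsee("w8",z=.152)
s=cv2.cvtColor(snapshot("scene"),cv2.COLOR_RGB2BGR);cv2.imwrite("pics/sc8f.png",s);cv2.imwrite("pics/sc8.png",cv2.resize(s[160:310,270:470],None,fx=4,fy=4,interpolation=cv2.INTER_CUBIC))
s=cv2.cvtColor(snapshot("side"),cv2.COLOR_RGB2BGR);cv2.imwrite("pics/sd8f.png",s);cv2.imwrite("pics/sd8.png",cv2.resize(s[80:230,110:310],None,fx=4,fy=4,interpolation=cv2.INTER_CUBIC))
E
```

```text
[ 0.0002  0.0713 -0.0003 -0.0007  0.0005 -0.0011]
9.5 [0.4308 0.1362 0.1298] [ 0.5 -0.6 -1. ]
[279. 314.] [[407.79998779296875, 154.6999969482422], [422.70001220703125, 106.9000015258789], [479.8999938964844, 124.69999694824219], [465.0, 172.5]]
[397. 102.] [[311.0, 128.3000030517578], [337.0, 112.19999694824219], [375.79998779296875, 174.8000030517578], [349.79998779296875, 190.89999389648438]]
[93. 60.] [[331.5, 36.29999923706055], [383.6000061035156, 26.299999237060547], [389.3999938964844, 56.70000076293945], [337.29998779296875, 66.69999694824219]]
```

View pics/sc8.png

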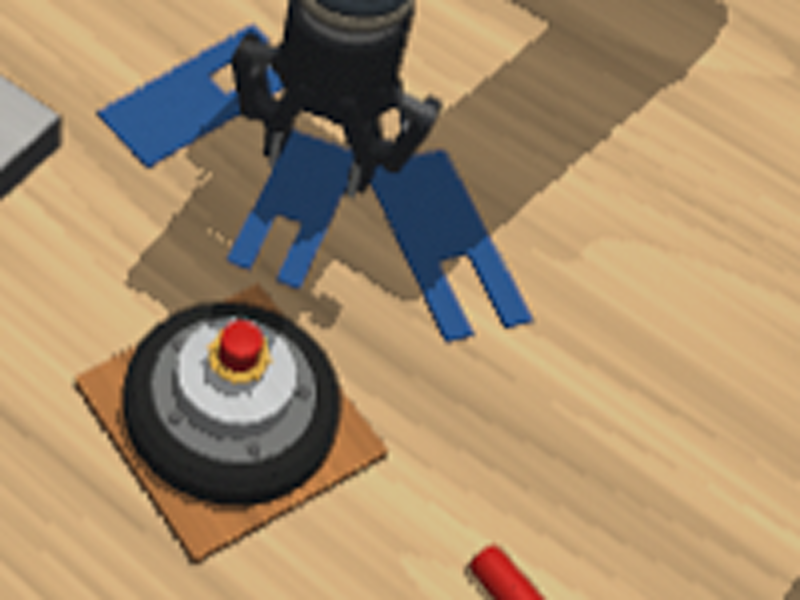

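View pics/sd8.png

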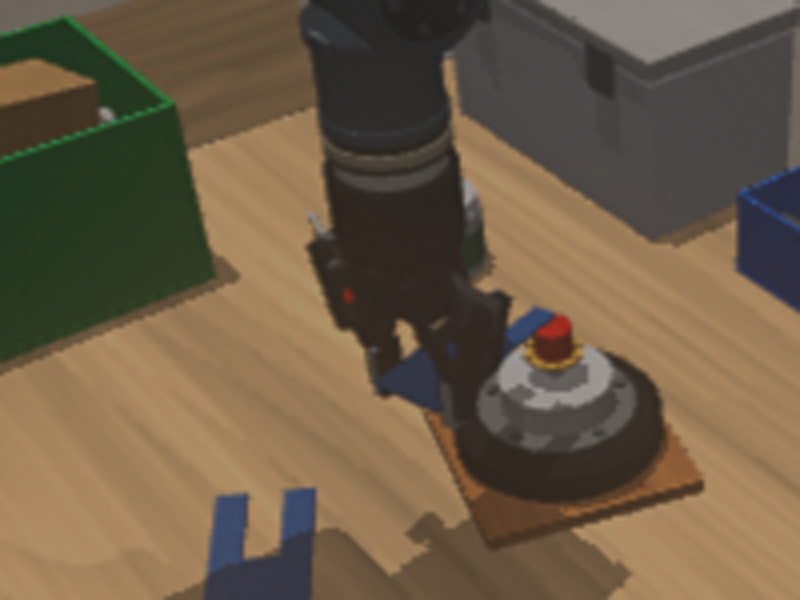

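View pics/w8.png

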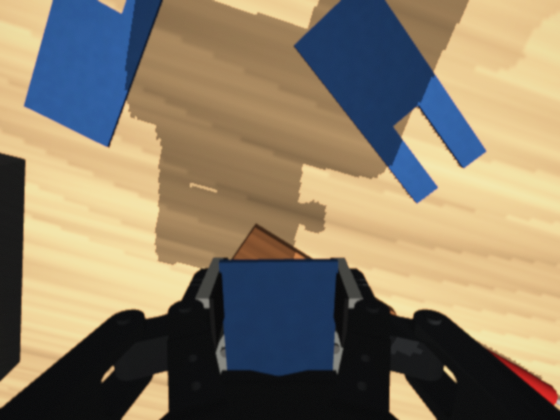

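```bash
python3 - <<'E'
from h import *
s=sense();R=R_.from_quat(s["tool_rot"]).as_matrix();p=s["tcp_pos"]
print(R.round(3))
ms=camera_model("scene");md=camera_model("side");mw=camera_model("wrist")
c=lambda x,y,o,k=4:(o[0]+(x+.5)/k-.5,o[1]+(y+.5)/k-.5)
cap=np.array([.555,.1743,.113])
S={"Lo":(230,262),"Li":(251,269),"Ri":(278,279),"Ro":(300,289)}
# side: visible prong tip
for nm,a in S.items():
    for b in((538,307),(556,314)):
        X,e=tri(ms,c(*a,(270,160)),md,c(*b,(110,80)))
        print(nm,b,(R.T@(X-p)*1000).round(1),round(e*1000,1),X.round(4))
# wrist: width at tail & further, in tool frame for hypothesised height
for v,l,r in((261,221.5,337.5),(365,228,331)):
    for h in(.019,.022,.025):
        print(v,h,[ (R.T@(onz(mw,u,v,p[2]+h)-p)*1000).round(1).tolist() for u in(l,r)])
# predicted pixels for flat shim of height h, tip 105 ahead
for h in(.019,.022,.025):
  for d in (.103,.106):
    print(h,d,[(nm,((proj(ms,p+R@np.array([d,-h,w]))-[270,160]+.5)*4-.5).round().tolist()) for nm,w in(("z+25",.025),("z+9",.009),("z-9",-.009),("z-25",-.025))],((proj(md,p+R@np.array([d,-h,.025]))-[110,80]+.5)*4).round(),((proj(md,p+R@np.array([d,-h,.009]))-[110,80]+.5)*4).round())
E
```

```text
[[ 0.957 -0.001 -0.29 ]
 [ 0.29   0.     0.957]
 [-0.001 -1.     0.001]]
Lo (538, 307) [101.7 -22.  -17.1] 8.5 [0.5334 0.1484 0.1516]
Lo (556, 314) [103.6 -18.9 -22.5] 3.6 [0.5367 0.1438 0.1484]
Li (538, 307) [102.9 -19.2  -8.3] 3.8 [0.5319 0.1572 0.1488]
Li (556, 314) [104.7 -16.2 -13.8] 16.1 [0.5353 0.1525 0.1457]
Ri (538, 307) [104.9 -15.5   3.3] 19.6 [0.5305 0.1688 0.1451]
Ri (556, 314) [106.8 -12.5  -2.3] 32.0 [0.5339 0.1641 0.1421]
Ro (538, 307) [107.4 -11.9  13.2] 32.1 [0.53   0.1791 0.1415]
Ro (556, 314) [109.3  -9.    7.6] 44.7 [0.5334 0.1743 0.1386]
261 0.019 [[-14.2, -19.0, -24.9], [-14.2, -19.0, 24.5]]
261 0.022 [[-15.7, -22.0, -24.3], [-15.7, -22.0, 23.8]]
261 0.025 [[-17.3, -25.0, -23.7], [-17.3, -25.0, 23.2]]
365 0.019 [[40.7, -19.1, -24.7], [40.7, -19.0, 24.4]]
365 0.022 [[37.9, -22.1, -24.1], [37.9, -22.0, 23.8]]
365 0.025 [[35.0, -25.1, -23.5], [35.0, -25.0, 23.2]]
0.019 0.103 [('z+25', [296.0, 289.0]), ('z+9', [273.0, 280.0]), ('z-9', [247.0, 269.0]), ('z-25', [224.0, 260.0])] [496. 291.] [515. 299.]
0.019 0.106 [('z+25', [294.0, 293.0]), ('z+9', [271.0, 283.0]), ('z-9', [245.0, 273.0]), ('z-25', [222.0, 264.0])] [499. 289.] [518. 296.]
0.022 0.103 [('z+25', [297.0, 287.0]), ('z+9', [273.0, 277.0]), ('z-9', [247.0, 267.0]), ('z-25', [224.0, 258.0])] [495. 287.] [514. 295.]
0.022 0.106 [('z+25', [295.0, 290.0]), ('z+9', [272.0, 281.0]), ('z-9', [246.0, 270.0]), ('z-25', [223.0, 261.0])] [498. 285.] [517. 293.]
0.025 0.103 [('z+25', [297.0, 284.0]), ('z+9', [274.0, 275.0]), ('z-9', [248.0, 264.0]), ('z-25', [225.0, 255.0])] [495. 283.] [514. 291.]
0.025 0.106 [('z+25', [296.0, 288.0]), ('z+9', [272.0, 278.0]), ('z-9', [246.0, 268.0]), ('z-25', [223.0, 259.0])] [498. 281.] [517. 289.]
```

play_rows(deltas=[[-0.005, 0.035, 0, 0, 0, 0], [-0.005, 0.06, 0, 0, 0, 0], [-0.005, 0.069, 0, 0, 0, 0], [-0.005, 0.069, 0, 0, 0, 0], [-0.005, 0.069, 0, 0, 0, 0]])

```text
t: 10.15
tcp_pos: [0.4267, 0.1345, 0.0612]
tool_rot: [-0.699, -0.104, 0.104, 0.7]
force: [-0.6, 0.2, -0.5]
finger_gap: 0.564
```

```bash
cat >> h.py <<'E'
def pair(k,so=(300,200,100,75),do=(150,120,100,75)):
    s=sense();print(s["t"],s["tcp_pos"].round(4),s["force"].round(1),s["finger_gap"])
    for n,(x,y,w,h) in(("scene",so),("side",do)):
        i=cv2.cvtColor(snapshot(n),cv2.COLOR_RGB2BGR);cv2.imwrite(f"pics/{n}_{k}f.png",i)
        cv2.imwrite(f"pics/{n}_{k}.png",cv2.resize(i[y:y+h,x:x+w],None,fx=8,fy=8,interpolation=cv2.INTER_CUBIC))
E
python3 - <<'E'
from h import *
pair(9,so=(290,190,100,75),do=(190,130,100,75))
E
```

```text
10.15 [0.4267 0.1345 0.0612] [-0.6  0.2 -0.5] 0.5641776959764283
```

View pics/scene_9.png

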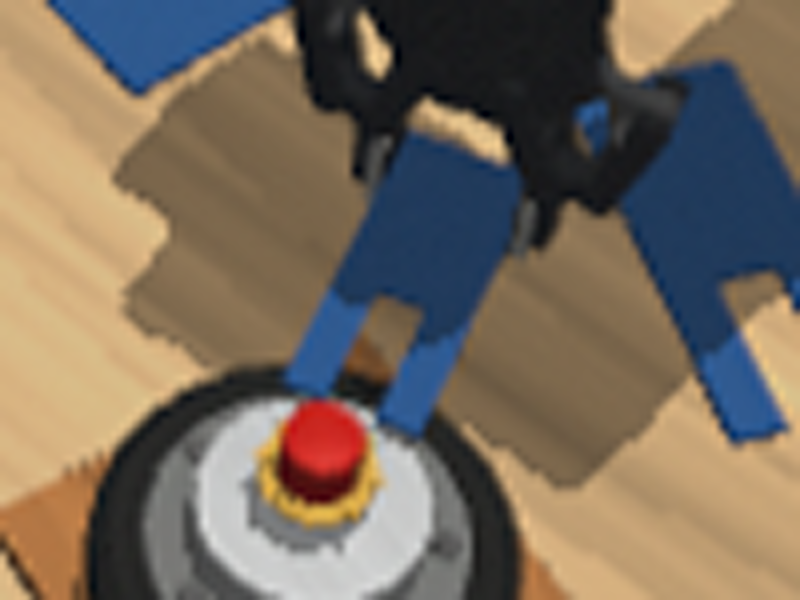

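View pics/side_9.png

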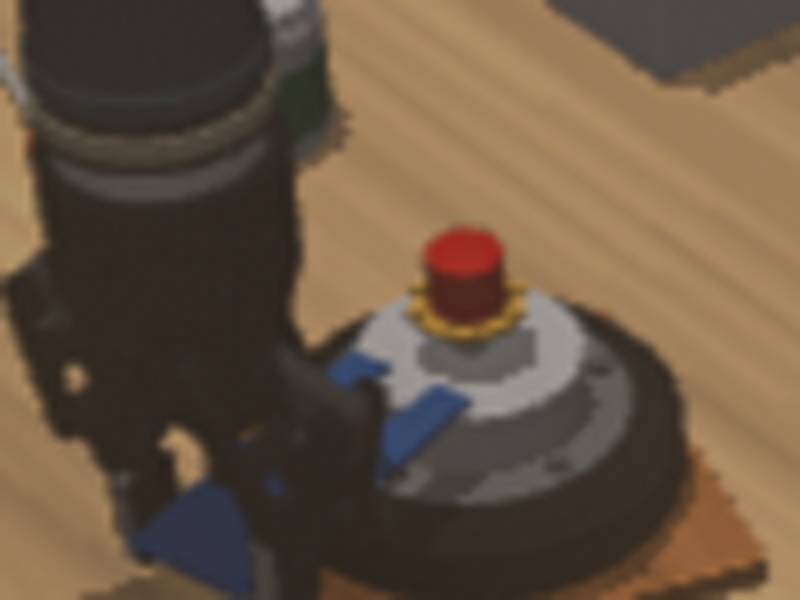

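```bash
python3 - <<'E'
from h import *
s=sense();R=R_.from_quat(s["tool_rot"]).as_matrix();p=s["tcp_pos"]
ms=camera_model("scene");md=camera_model("side")
c=lambda x,y,o,k=8:(o[0]+(x+.5)/k-.5,o[1]+(y+.5)/k-.5)
T=[]
for a,b in(((287,385),(470,402)),((325,395),(440,388)),((380,415),(390,367)),((420,437),(360,351)),((322,433),(463,252))):
    X,e=tri(ms,c(*a,(290,190)),md,c(*b,(190,130)));T.append(X)
    print((R.T@(X-p)*1000).round(1),round(e*1000,1),X.round(4))
E
```

```text
[102.4 -18.1 -23.1] 1.5 [0.5316 0.1425 0.0799]
[101.5 -19.3 -10.3] 2.9 [0.527  0.1545 0.0811]
[100.7 -20.    9.9] 2.0 [0.5204 0.1736 0.0818]
[102.6 -19.3  24.9] 2.7 [0.5178 0.1884 0.0811]
[134.2 -51.5   0.5] 0.1 [0.5551 0.1744 0.1133]
```

play_rows(deltas=[[0.006, 0, 0, 0, 0, 0], [0.014, 0, 0, 0, 0, 0], [0.022, 0, 0, 0, 0, 0], [0.03, 0, 0, 0, 0, 0], [0.036, 0, 0, 0, 0, 0], [0.04, 0, 0, 0, 0, 0]])

```text
t: 10.85
tcp_pos: [0.4652, 0.1468, 0.0607]
tool_rot: [-0.699, -0.104, 0.105, 0.7]
force: [-0.3, -0.7, -0.4]
finger_gap: 0.56
```

```bash
python3 - <<'E'
from h import *
pair(10,so=(290,190,100,75),do=(190,130,100,75))
E
```

```text
10.85 [0.4652 0.1468 0.0607] [-0.3 -0.7 -0.4] 0.5595713702077486
```

View pics/scene_10.png

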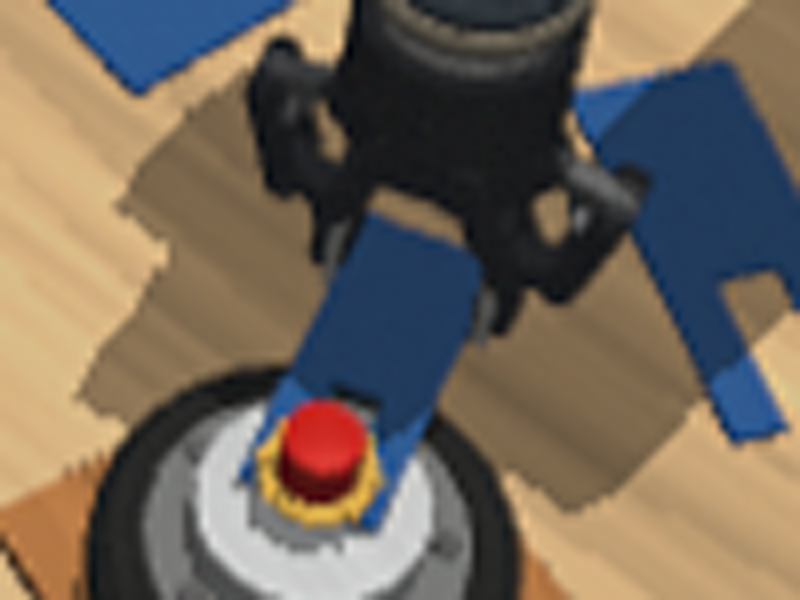

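View pics/side_10.png

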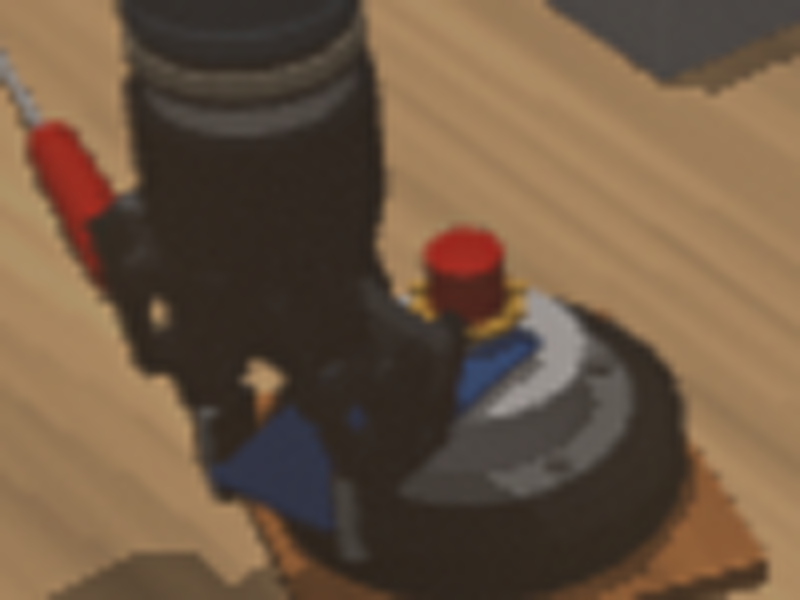

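play_rows(deltas=[[0.006, 0, 0, 0, 0, 0], [0.013, 0, 0, 0, 0, 0], [0.02, 0, 0, 0, 0, 0], [0.026, 0, 0, 0, 0, 0], [0.03, 0, 0, 0, 0, 0], [0.031, 0, 0, 0, 0, 0]])

```text
t: 11.55
tcp_pos: [0.4947, 0.1558, 0.0607]
tool_rot: [-0.699, -0.104, 0.105, 0.7]
force: [0.7, -0.9, -0.7]
finger_gap: 0.566
```

```bash
python3 - <<'E'
from h import *
pair(11,so=(290,190,100,75),do=(190,130,100,75))
E
```

```text
11.55 [0.4947 0.1558 0.0607] [ 0.7 -0.9 -0.7] 0.5659834686542001
```

View pics/scene_11.png

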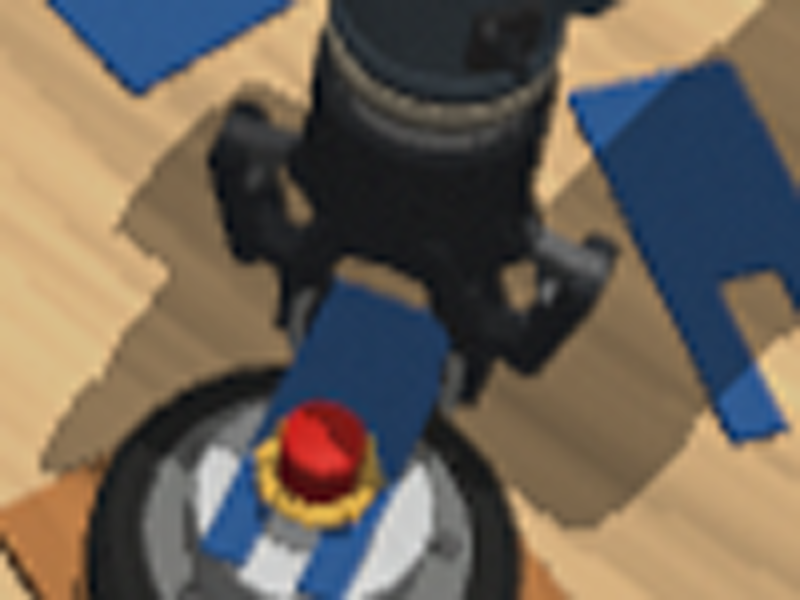

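View pics/side_11.png

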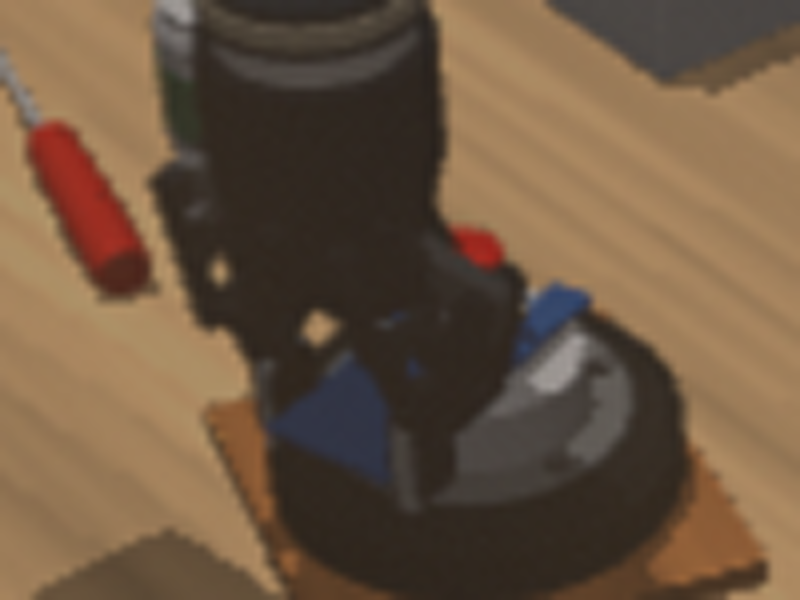

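```bash
python3 - <<'E'
from h import *
s=sense();R=R_.from_quat(s["tool_rot"]).as_matrix();p=s["tcp_pos"]
ms=camera_model("scene")
c=lambda x,y,o,k=8:(o[0]+(x+.5)/k-.5,o[1]+(y+.5)/k-.5)
cap=onz(ms,*c(322,433,(290,190)),.1133)
for a in((200,547),(243,563),(298,590),(218,551)): print((R.T@(onz(ms,*c(*a,(290,190)),.081)-cap)*1000).round(1))
print((R.T@(cap-p)*1000).round(1))
E
```

```text
[ 39.1  32.2 -24.2]
[38.3 32.2 -9.1]
[39.5 32.3 10.9]
[ 37.9  32.2 -18.3]
[ 64.  -52.8   0.1]
```

play_rows(deltas=[[0.0005, 0.002, 0, 0, 0, 0], [0.001, 0.0035, 0, 0, 0, 0], [0.001, 0.0045, 0, 0, 0, 0], [0.001, 0.0045, 0, 0, 0, 0]])

```text
t: 12.05
tcp_pos: [0.4946, 0.1559, 0.0559]
tool_rot: [-0.699, -0.104, 0.105, 0.7]
force: [0.8, 0.5, -0.6]
finger_gap: 0.569
```

play_rows(deltas=[[0, 0.0005, 0, 0, 0, 0], [0, 0.001, 0, 0, 0, 0], [0, 0.001, 0, 0, 0, 0]])

```text
t: 12.35
tcp_pos: [0.4948, 0.1559, 0.0552]
tool_rot: [-0.699, -0.104, 0.105, 0.7]
force: [-0.1, -0.3, -0.3]
finger_gap: 0.563
```

play_rows(deltas=[[0, 0.0005, 0, 0, 0, 0], [0, 0.001, 0, 0, 0, 0], [0, 0.001, 0, 0, 0, 0]])

```text
t: 12.65
tcp_pos: [0.4949, 0.1559, 0.0541]
tool_rot: [-0.699, -0.104, 0.105, 0.7]
force: [-0.5, 0.1, -0.9]
finger_gap: 0.563
```

play_rows(deltas=[[0, 0.0005, 0, 0, 0, 0], [0, 0.0005, 0, 0, 0, 0]])

```text
t: 12.85
tcp_pos: [0.4949, 0.1559, 0.0538]
tool_rot: [-0.699, -0.104, 0.105, 0.7]
force: [-0.0, -0.5, 0.4]
finger_gap: 0.567
```

play_rows(deltas=[[0, 0.0005, 0, 0, 0, 0], [0, 0.0005, 0, 0, 0, 0]])

```text
t: 13.05
tcp_pos: [0.4949, 0.1559, 0.0534]
tool_rot: [-0.699, -0.104, 0.105, 0.7]
force: [-0.9, -0.0, 2.5]
finger_gap: 0.57
```

play_rows(deltas=[[0, 0.0005, 0, 0, 0, 0], [0, 0.0005, 0, 0, 0, 0]])

```text
t: 13.25
tcp_pos: [0.4949, 0.1559, 0.053]
tool_rot: [-0.699, -0.104, 0.105, 0.7]
force: [-1.1, 0.3, 5.1]
finger_gap: 0.563
```

play_rows(deltas=[[0, -0.0003, 0, 0, 0, 0], [0, -0.0003, 0, 0, 0, 0], [0, -0.0003, 0, 0, 0, 0], [0, -0.0003, 0, 0, 0, 0]], gripper=0.08)

```text
t: 13.65
tcp_pos: [0.4948, 0.1559, 0.0528]
tool_rot: [-0.699, -0.104, 0.105, 0.7]
force: [-0.5, 0.9, 0.5]
finger_gap: 0.938
```

```bash
python3 - <<'E'
from h import *
tailsee("w12",z=.075);pair(12,so=(290,200,100,75),do=(190,130,100,75))
E
```

```text
13.65 [0.4948 0.1559 0.0528] [-0.5  0.9  0.5]
[279. 314.] [[472.5, 174.8000030517578], [487.29998779296875, 126.30000305175781], [544.0999755859375, 143.6999969482422], [529.2999877929688, 192.10000610351562]]
[547.  28.] [[358.70001220703125, 203.1999969482422], [367.29998779296875, 197.8000030517578], [382.29998779296875, 222.0], [373.6000061035156, 227.3000030517578]]
[459.  54.] [[366.6000061035156, 167.5], [378.6000061035156, 160.0], [407.70001220703125, 206.89999389648438], [395.6000061035156, 214.39999389648438]]
[10. 15.] [[413.1000061035156, 37.099998474121094], [425.1000061035156, 35.0], [426.29998779296875, 41.79999923706055], [414.29998779296875, 43.79999923706055]]
13.7 [0.4948 0.1559 0.0528] [-0.6 -0.1  0.1] 0.9377076033602312
```

View pics/scene_12.png

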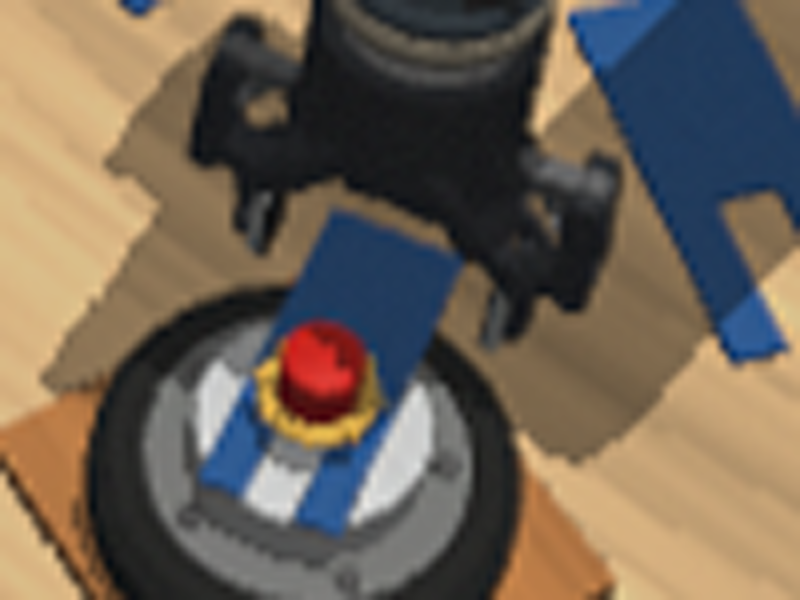

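View pics/side_12.png

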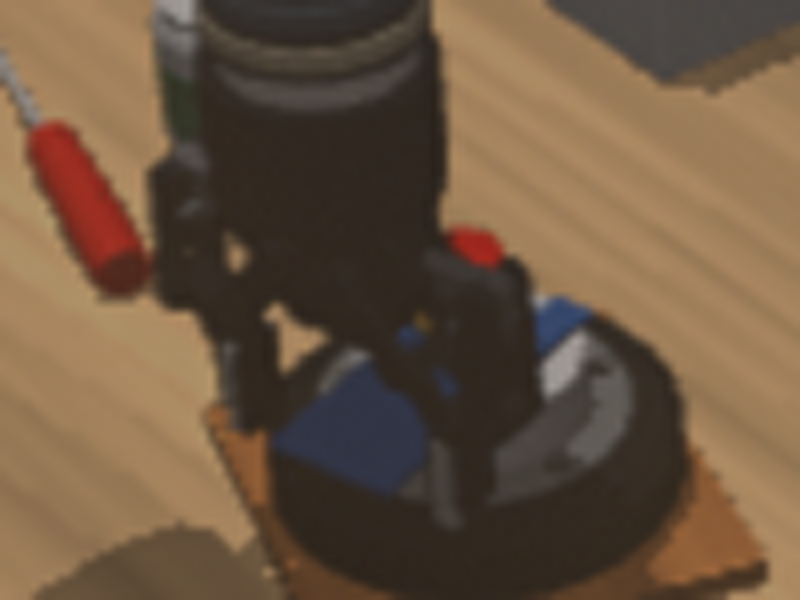

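```bash
python3 - <<'E'
from h import *
s=sense();R=R_.from_quat(s["tool_rot"]).as_matrix()
ms=camera_model("scene")
c=lambda x,y,o,k=8:(o[0]+(x+.5)/k-.5,o[1]+(y+.5)/k-.5)
cap=onz(ms,*c(322,353,(290,200)),.1133)
for a in((200,483),(243,503),(297,521),(340,533),(335,208),(464,258)): print((R.T@(onz(ms,*c(*a,(290,200)),.075)-cap)*1000).round(1))
print(cap)
E
```

```text
[ 41.4  38.2 -22.8]
[41.9 38.2 -7.1]
[40.2 38.3 11.4]
[38.  38.3 25.7]
[-79.7  38.4 -24.3]
[-80.2  38.4  23.8]
[0.5551531  0.17433174 0.1133    ]
```

play_rows(deltas=[[0, -0.01, 0, 0, 0, 0], [0, -0.05, 0, 0, 0, 0], [0, -0.09, 0, 0, 0, 0], [0, -0.1, 0, 0, 0, 0], [0, -0.1, 0, 0, 0, 0]])

```text
t: 14.3
tcp_pos: [0.4963, 0.156, 0.1553]
tool_rot: [-0.699, -0.106, 0.103, 0.7]
force: [-0.7, -0.3, -0.2]
finger_gap: 0.932
```

```bash
python3 - <<'E'
from h import *
print(sense()["tcp_pos"],delta([.555,.1744,.13],np.deg2rad(107)))
E
```

```text
[0.49633709 0.15602987 0.15531313] [ 0.0614  0.0256  0.0004  0.0001 -0.0004  0.0042]
```

play_rows(deltas=[[0, 0, 0, 0, 0, 0], [0, 0, 0, 0, 0, 0], [0.03, 0, 0, 0, 0, 0.002], [0.0615, 0, 0, 0, 0, 0.004], [0.0615, 0.015, 0, 0, 0, 0.004], [0.0615, 0.0256, 0, 0, 0, 0.004], [0.0615, 0.0256, 0, 0, 0, 0.004]], gripper=0)

```text
t: 15.0
tcp_pos: [0.5508, 0.1734, 0.1241]
tool_rot: [-0.699, -0.1, 0.109, 0.7]
force: [-1.9, -0.1, -0.2]
finger_gap: -0.001
```

```bash
python3 - <<'E'
from h import *
pair(13,so=(290,190,100,75),do=(190,130,100,75));print(delta([.555,.1744,.115],np.deg2rad(107)))
tailsee("w13",z=.075)
E
```

```text
15.0 [0.5508 0.1734 0.1241] [-1.9 -0.1 -0.2] -0.001079668080063694
[ 0.0029  0.0111 -0.     -0.0016 -0.0006 -0.0085]
15.1 [0.5523 0.1736 0.1262] [-0.2  0.2  0.4]
[  8. 393.] [[719.4000244140625, 21.899999618530273], [720.0999755859375, 6.5], [767.5999755859375, 8.600000381469727], [766.9000244140625, 24.100000381469727]]
[276. 179.] [[473.20001220703125, 174.6999969482422], [489.29998779296875, 126.5], [575.9000244140625, 155.39999389648438], [559.9000244140625, 203.60000610351562]]
[437.  14.] [[393.6000061035156, 210.5], [407.29998779296875, 201.89999389648438], [421.0, 223.60000610351562], [407.20001220703125, 232.1999969482422]]
```

View pics/scene_13.png

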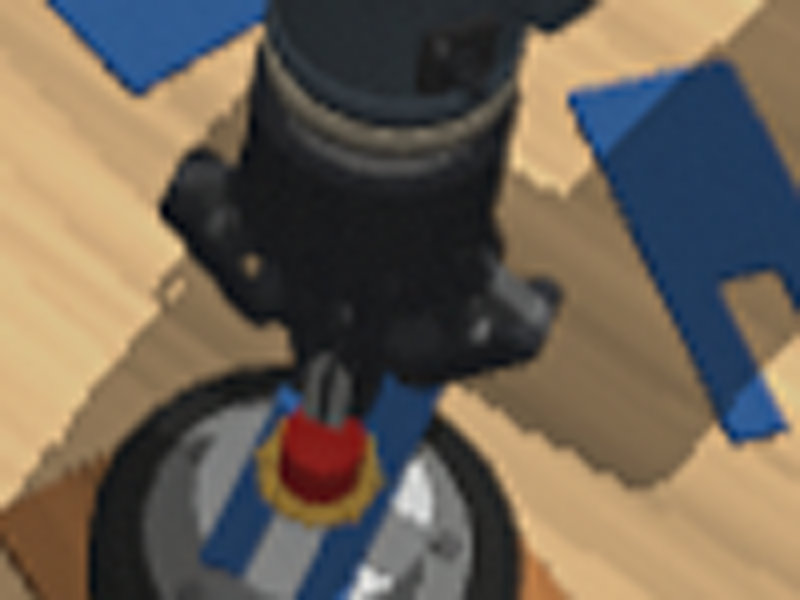

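View pics/side_13.png

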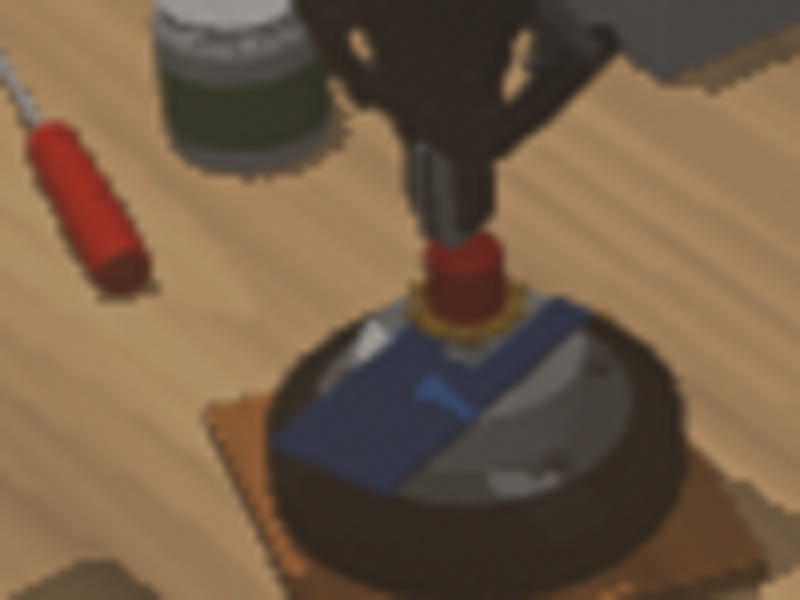

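View pics/w13.png

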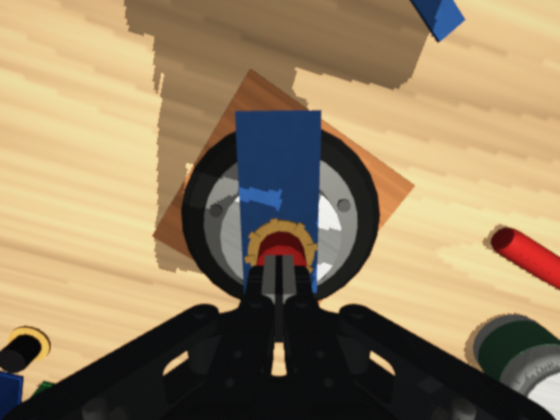

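play_rows(deltas=[[0.002, 0.006, 0, 0, 0, -0.004], [0.002, 0.01, 0, 0, 0, -0.004], [0.002, 0.01, 0, 0, 0, -0.004]])

```text
t: 15.45
tcp_pos: [0.5552, 0.1743, 0.1169]
tool_rot: [-0.699, -0.104, 0.105, 0.7]
force: [-0.4, -0.5, 0.0]
finger_gap: 0.003
```

play_rows(deltas=[[0, 0.002, 0, 0, 0, 0], [0, 0.004, 0, 0, 0, 0], [0, 0.006, 0, 0, 0, 0]])

```text
t: 15.75
tcp_pos: [0.5559, 0.1744, 0.1127]
tool_rot: [-0.699, -0.104, 0.105, 0.7]
force: [-1.9, -0.7, 9.3]
finger_gap: -0.002
```

Contact with the cap at about 0.113, at 9 N. I'll press on toward 0.101.

play_rows(deltas=[[0, 0.002, 0, 0, 0, 0], [0, 0.004, 0, 0, 0, 0], [0, 0.006, 0, 0, 0, 0], [0, 0.008, 0, 0, 0, 0], [0, 0.009, 0, 0, 0, 0]])

```text
t: 16.25
tcp_pos: [0.5558, 0.1744, 0.1038]
tool_rot: [-0.699, -0.104, 0.104, 0.7]
force: [-2.2, -0.3, 9.7]
finger_gap: 0.004
```

play_rows(deltas=[[0, 0.001, 0, 0, 0, 0], [0, 0.0015, 0, 0, 0, 0], [0, 0.002, 0, 0, 0, 0]])

```text
t: 16.55
tcp_pos: [0.5559, 0.1744, 0.1019]
tool_rot: [-0.699, -0.104, 0.104, 0.7]
force: [-1.4, -1.5, 8.9]
finger_gap: -0.002
```

play_rows(deltas=[[0, 0.0005, 0, 0, 0, 0], [0, 0.001, 0, 0, 0, 0]])

```text
t: 16.75
tcp_pos: [0.5558, 0.1744, 0.101]
tool_rot: [-0.699, -0.104, 0.104, 0.7]
force: [-3.3, -0.8, 12.2]
finger_gap: 0.006
```

play_rows(deltas=[[0, 0.0003, 0, 0, 0, 0], [0, 0.0006, 0, 0, 0, 0]])

```text
t: 16.95
tcp_pos: [0.5559, 0.1744, 0.101]
tool_rot: [-0.699, -0.104, 0.104, 0.7]
force: [-3.4, -1.2, 15.1]
finger_gap: -0.001
```

play_rows(deltas=[[0, 0.0005, 0, 0, 0, 0], [0, 0.001, 0, 0, 0, 0]])

```text
t: 17.15
tcp_pos: [0.5559, 0.1744, 0.101]
tool_rot: [-0.699, -0.105, 0.104, 0.7]
force: [-5.0, -1.4, 22.5]
finger_gap: 0.003
```

play_rows(deltas=[[0, 0.0004, 0, 0, 0, 0], [0, 0.0004, 0, 0, 0, 0], [0, 0.0004, 0, 0, 0, 0]])

```text
t: 17.45
tcp_pos: [0.5559, 0.1744, 0.101]
tool_rot: [-0.699, -0.105, 0.104, 0.7]
force: [-5.9, -1.3, 21.2]
finger_gap: 0.003
```

Tight: z stays at 0.1010 while the force has gone past 21 N. I'll back off and inspect.

play_rows(deltas=[[0, -0.004, 0, 0, 0, 0], [0, -0.04, 0, 0, 0, 0], [0, -0.08, 0, 0, 0, 0], [-0.05, -0.1, 0, 0, 0, 0], [-0.1, -0.11, 0, 0, 0, 0], [-0.13, -0.11, 0, 0, 0, 0], [-0.13, -0.11, 0, 0, 0, 0], [-0.13, -0.11, 0, 0, 0, 0]])

```text
t: 18.25
tcp_pos: [0.4315, 0.1363, 0.2079]
tool_rot: [-0.699, -0.104, 0.104, 0.7]
force: [-0.0, 0.3, 1.0]
finger_gap: -0.005
```

```bash
python3 - <<'E'
from h import *
pair(14,so=(290,200,100,75),do=(190,140,100,75))
for n,z,o in(("scene",.1010,(290,200)),("side",.1010,(190,140))):
    im=cv2.imread(f"pics/{n}_14f.png");m=camera_model(n)
    for col in("yellow","blue"):
      for c in cv2.findContours(mask(im,col),cv2.RETR_EXTERNAL,cv2.CHAIN_APPROX_NONE)[0]:
        if cv2.contourArea(c)<60: continue
        P=np.array([onz(m,u,v,.043 if col=="yellow" else .075)[:2] for u,v in c[:,0]],np.float32)*1000
        r=cv2.minAreaRect(P)
        if abs(r[0][0]-590)<90 and -200<r[0][1]<230: print(n,col,np.round(r[0],1),np.round(r[1],1),r[2],cv2.boxPoints(r).round().tolist())
E
```

```text
18.25 [0.4315 0.1363 0.2079] [-0.   0.3  1. ] -0.0051559670155575865
scene yellow [ 600.7 -117.2] [118.4  47.8] 6.078280448913574 [[539.0, -100.0], [544.0, -147.0], [662.0, -135.0], [657.0, -87.0]]
scene blue [515.2 161.9] [75.1 51.6] 20.97517204284668 [[471.0, 173.0], [489.0, 124.0], [560.0, 151.0], [541.0, 199.0]]
side yellow [ 599.2 -117.8] [118.4  48.8] 5.281731128692627 [[538.0, -99.0], [542.0, -148.0], [660.0, -137.0], [656.0, -88.0]]
side blue [518.7 161.5] [78.  44.5] 17.360477447509766 [[475.0, 171.0], [488.0, 129.0], [563.0, 152.0], [549.0, 194.0]]
```

View pics/scene_14.png

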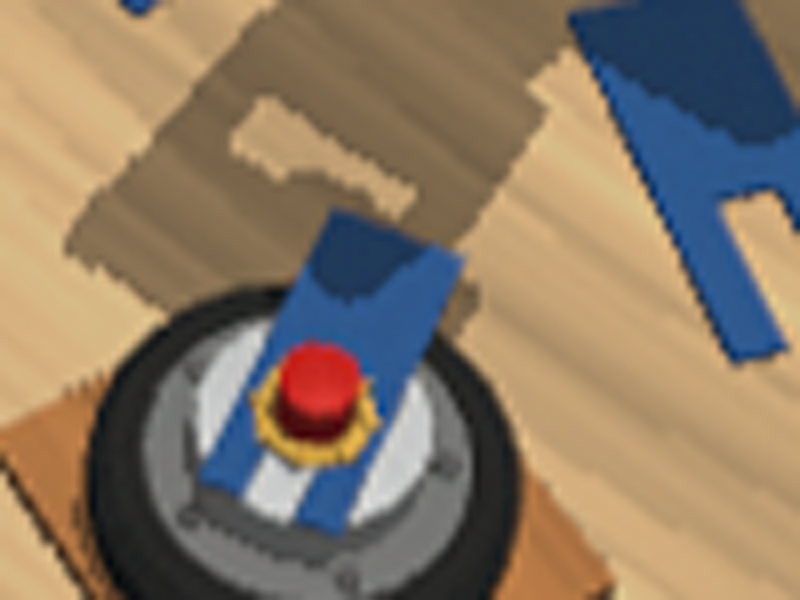

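View pics/side_14.png

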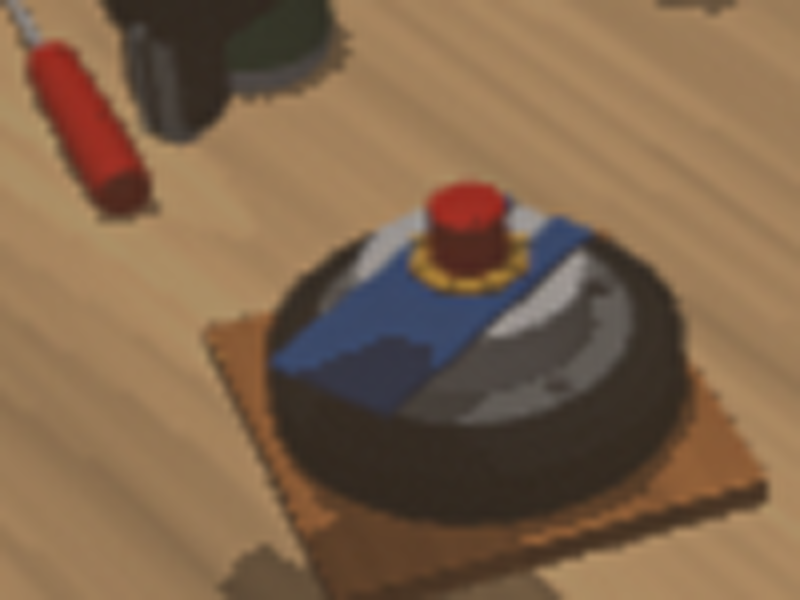

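View pics/scene_14f.png

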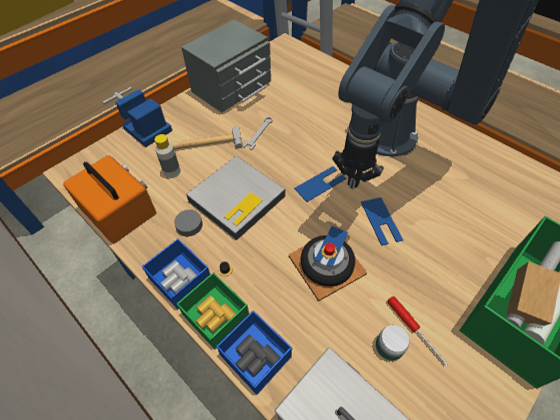

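```bash
python3 - <<'E'
from station import *
print(sense()["qd"].round(3)); print(sign_off())
E
```

```text
[ 0.004  0.015 -0.011 -0.     0.003 -0.001]
the job is handed in; nothing more can be done
None
```

The job is done and handed in at about 18.4 s of the 56 s allowed; the hand-in gave no verdict.

**What I did**
- I slid the small blue shim along the plate until its tail hung about 41 mm over the front edge, then gripped the tail across its width and lifted it clear.
- I pushed it in sideways under the raised cap, lowered it onto the hub (contact at about 5 N) and let go.
- I then pressed the cap down with shut fingertips. Its top went from 0.113 m to 0.101 m, which is the height for tight on a 3 mm shim. It stopped there while the force rose to about 22 N.

**Last checks**
- **Shim position:** after release and before the cap was pressed, the scene view put the tail end about 80 mm and the fork tips about 40 mm from the axle centre, which is the nominal seat. It lay within about 1 mm sideways. The pictures after pressing show it still flat, with no visible gap under the flange.
- **Yellow shim:** it is where it was at the start, within about 1 mm.
- **Other things:** everything else looks unmoved in the final scene picture; I did not measure it.
- **Robot:** it ended clear of everything.

**Disagreements**
- **Height in the grip:** the cameras put the held shim 2 to 3 mm lower than the hub contact did, and I went by contact.
- **Tail to axle:** the wrist camera gave 79 mm against 80 mm in the scene view, which is within calibration.

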